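# Find the full steel jar by feel and take off its lid

## Task

One of the three covered steel jars on the donation table holds a heavy steel block; the other two are as good as empty. Without lifting the lids of the empty ones, find the full jar by nudging the jars a little, then lift its lid off by the knob and set it down gently, knob up and flat, in the blue tray, letting go only once it rests there. Leave all three jars standing upright within a hand's breadth (10 cm) of where they were, the empty ones covered, and nothing else shifted.

Things in the scene. Friction and masses are not known exactly. Their poses are not given: they have to be found in the camera images.
- jar_a: Round steel jar, 116 mm outside diameter, 62 mm high, 3 mm wall, 0.16 kg; too wide to grip; stands loose on the mat. Origin: centre of its underside, z up. The jars look alike; any one may be full. The full one hides a steel block of about 0.72 kg (the others a 15 g liner), so it takes about 3.5 times the push to slide: 5 to 13 N against 1 to 3 N, if only fingertips touch it, low on the wall, leaning to it (a gripper rubbing on the lid adds to that).
- lid_a: Loose steel lid of jar_a (lid a starts on jar a, and so on), 114 mm diameter, 0.09 kg. Origin: centre of its underside, z up. From below: a centring disc 102 mm across and 6 mm thick that drops loosely into the jar (inside diameter 110 mm), a 5 mm plate that rests on the jar's rim, and on its axis a black knob: neck 18 mm across from 11 to 19 mm above the origin, round head 30 mm across from 19 to 45 mm above it. Seated, the origin is 56 mm above the jar's underside.
- jar_b: Round steel jar, 116 mm outside diameter, 62 mm high, 3 mm wall, 0.16 kg; too wide to grip; stands loose on the mat. Origin: centre of its underside, z up. The jars look alike; any one may be full. The full one hides a steel block of about 0.72 kg (the others a 15 g liner), so it takes about 3.5 times the push to slide: 5 to 13 N against 1 to 3 N, if only fingertips touch it, low on the wall, leaning to it (a gripper rubbing on the lid adds to that).
- lid_b: Loose steel lid of jar_b (lid a starts on jar a, and so on), 114 mm diameter, 0.09 kg. Origin: centre of its underside, z up. From below: a centring disc 102 mm across and 6 mm thick that drops loosely into the jar (inside diameter 110 mm), a 5 mm plate that rests on the jar's rim, and on its axis a black knob: neck 18 mm across from 11 to 19 mm above the origin, round head 30 mm across from 19 to 45 mm above it. Seated, the origin is 56 mm above the jar's underside.
- jar_c: Round steel jar, 116 mm outside diameter, 62 mm high, 3 mm wall, 0.16 kg; too wide to grip; stands loose on the mat. Origin: centre of its underside, z up. The jars look alike; any one may be full. The full one hides a steel block of about 0.72 kg (the others a 15 g liner), so it takes about 3.5 times the push to slide: 5 to 13 N against 1 to 3 N, if only fingertips touch it, low on the wall, leaning to it (a gripper rubbing on the lid adds to that).
- lid_c: Loose steel lid of jar_c (lid a starts on jar a, and so on), 114 mm diameter, 0.09 kg. Origin: centre of its underside, z up. From below: a centring disc 102 mm across and 6 mm thick that drops loosely into the jar (inside diameter 110 mm), a 5 mm plate that rests on the jar's rim, and on its axis a black knob: neck 18 mm across from 11 to 19 mm above the origin, round head 30 mm across from 19 to 45 mm above it. Seated, the origin is 56 mm above the jar's underside.
- tray: Shallow blue plastic tray for lids, fixed on the mat, 180 mm (its x) by 150 mm (its y), rim 8 mm high, wall 4 mm, floor about 4 mm thick. Origin: centre of its underside. A lid set flat within it stands on its centring disc.
- mat: The work table with a light wood top at height 0, on which the jars stand.
- sanitiser: Hand sanitiser pump bottle, 60 x 90 mm, about 180 mm high, loose bystander. Origin: centre of its underside.
- tape: Roll of white tape lying flat, 68 mm across, 25 mm high, loose bystander. Origin: centre of its underside.
- forceps: Pair of steel forceps lying flat, 130 mm long along its x, 8 mm high, loose bystander. Origin: middle of its underside.
Mind the look-alikes: they are no part of the job. Leave any yellow look-alike of the lid_c alone.

How it is judged:
By the outcome, as a careful person would: the job done as asked, in the order asked, and still so for the second after the job is handed in, with the robot touching nothing.
It also fails if it takes over 72 s, if anything falls off the work surface, if the arm or the gripper's body presses on something with over 40 N, if the wrist force passes 120 N, or if a joint passes its speed limit or range.

## Robot

A 6-joint arm with a two-finger parallel gripper is mounted at the origin on the work surface. World frame = base frame: x ahead of the robot, y to its left, z up, the work surface at z = 0. Lengths are in m, angles in degrees, forces in N, time in s.
With the tool pointing down it reaches from about 0.3 to 0.75 m from the base axis. Payload 8.5 kg.
Tool frame: the origin (TCP) lies between the finger pads; the fingertips stand env.finger_overhang ahead of it and the grasp point (between the pads) lies 2 mm behind it (env.finger_overhang is the distance from the TCP to the fingertips, in m); z points along the fingers, y is the line along which they close (so a half turn about z gives the same grasp; the last joint's range is limited). The gripper opens to 85 mm and grips with 20 to 120 N. Pads are 22 mm wide; open, the fingers measure 114 mm over their backs; the gripper's body (76 mm by 85 mm) begins 54 mm behind the grasp point. The pads swing forward as they close: fully open they stand 13 mm farther back than shut.
Start: joints at [51.95, 21.807, 74.336, -0, 83.858, -12.336], TCP at [0.239, 0.496, 0.248] pointing down, gripper open.
Joint ranges: [-178.18, 178.18], [-50.72, 133.34], [12.68, 142.11], [-81.47, 261.47], [9.98, 163.14], [-165.26, 165.26]. Speed limits (degrees/s): [136.94, 136.94, 180, 180, 180, 180].

## Interface

Orientations are given as a 3x3 rotation matrix whose columns are the frame's x, y, z axes.
In Python, from rig import env gives the robot as it stands. The module is installed in compiled form; this text tells all that it offers.
- The arm moves only by the tool jog_arm, never from a script. Its arguments are lists of equal length, an entry for each row: "hand": the finger opening in m, from 0 to 0.0854; "travel": the shift along the world's x, y, z in m, a list of three; "yaw": the turn about the world's z in rad. A call has exactly 5 rows; each row shifts and turns the commanded pose from where the row before left it; what a row does not reach is not made up. A row lasts 1/8 s, in which the tool goes at most 62.5 mm and 10.7 degrees, less where a joint would pass 70% of its speed; a pose out of reach is approached as far as the arm can. A call is refused whole if a number of a shift passes 0.0625 or a number of a turn 0.188, either way. A call with a gripper value outside its range is refused whole. The fingers move at their own pace and stop on an object; "grip_force" is the grip in N (left out, the last holds). Time passes only in rows, so rows that do not move let the fingers close, or fill a call up. It gives the time, the measured TCP pose, the force, the opening and the grip force at its end, in the units of the state.
- env.observe(): the state, without advancing time (a new reading comes with each control period).
- env.get_image(name): name is "side" or "top"; returns the picture (384x512x3 uint8, red, green, blue); there is no depth.
- env.calibration(name): a dict with "fx", "fy", "cx", "cy" (pixels), "position" and "rotation" of the camera in the world. Camera axes: x right, y down, z forward; pixel columns grow to the right and rows downward; lengths in m; the calibration is good to about 2 mm. A picture is of the moment at which its call begins. calibration takes no time and is no camera call.
- env.close_job(): hands the job in; it is judged then, once.
The state is a dict: "time_s": time; "q": joint angles; "qvel": joint speeds; "joint_efforts": joint torques, N m; "position": TCP position; "tool_rot": TCP orientation; "ft_force": force on the tool from outside, world axes, zero at the start; "wrist_torque": the same for the moment, N m; "grip_width": finger opening in m; "gripper_force": force on a finger pad.
Only numpy, scipy, OpenCV 4.12 (cv2) and the standard library are available. Lean on these libraries where they do the work, as an engineer would, in place of code of your own. Each camera call takes 0.05 s, during which the arm holds its last target. There are 200 camera calls.

## Working session

There is one attempt and no reset: what is moved stays moved. The work goes in short steps, Python scripts to look and compute and a tool call to move; the robot and the scene stay as the last step left them, time stands still between calls to the robot, and variables do not carry over. Pictures are saved under pics/ and viewed, at most 10 in all, crops included, and the job is handed in when it is done.

Besides the shell and the picture viewer there is one more tool, called after "Request:" by a JSON object that holds its "fn" and its "kwargs". jog_arm: Moves the arm, as the interface text tells. Its arguments: {"type":"object","properties":{"hand":{"type":"array"},"travel":{"type":"array"},"yaw":{"type":"array"},"grip_force":{"type":"number"}},"required":["hand","travel","yaw"]}

```bash
mkdir -p pics
cat > h.py <<'E'
import numpy as np, cv2
from rig import env
def snap(n,f): 
    im=env.get_image(n); cv2.imwrite('pics/'+f,im[:,:,::-1]); return im
def ray(n,u,v,z):
    c=env.calibration(n); R=np.array(c['rotation']);p=np.array(c['position'])
    d=R@np.array([(u-c['cx'])/c['fx'],(v-c['cy'])/c['fy'],1]); return p+d*(z-p[2])/d[2]
def proj(n,P):
    c=env.calibration(n); q=np.array(c['rotation']).T@(np.array(P)-c['position']); return c['fx']*q[0]/q[2]+c['cx'],c['fy']*q[1]/q[2]+c['cy']
E
python3 - <<'E'
from h import *
a=snap('top','t0.png');b=snap('side','s0.png')
print(env.calibration('top'),env.calibration('side'),env.finger_overhang); o=env.observe(); print({k:np.round(v,3).tolist() for k,v in o.items()})
E
```

```text
{'fx': 388.5763027203797, 'fy': 388.5763027203797, 'cx': 254.85562740354456, 'cy': 183.99274030317375, 'position': array([ 0.26301456, -0.0030793 ,  1.1380478 ]), 'rotation': array([[-8.06710089e-03, -9.77094948e-01,  2.12650853e-01],
       [-9.99964733e-01,  8.37921749e-03,  5.66537514e-04],
       [-2.33540869e-03, -2.12638783e-01, -9.77128085e-01]])} {'fx': 367.7664671774459, 'fy': 367.7664671774459, 'cx': 253.4263227280714, 'cy': 193.17516397345472, 'position': array([-0.13675097, -0.6341396 ,  0.68698877]), 'rotation': array([[ 0.67954054, -0.43597931,  0.59003957],
       [-0.7335574 , -0.39186821,  0.55527727],
       [-0.01087165, -0.81016131, -0.58610619]])} 0.017
{'time_s': 0.1, 'q': [51.949, 21.837, 74.378, 0.002, 83.856, -12.337], 'qvel': [-0.016, -0.037, -0.201, -0.123, 0.016, -0.096], 'joint_efforts': [0.004, -44.922, -23.165, -0.0, 0.004, 0.0], 'position': [0.238, 0.495, 0.248], 'tool_rot': [[-0.901, 0.434, -0.001], [0.434, 0.901, -0.001], [0.0, -0.001, -1.0]], 'ft_force': [0.284, -0.348, 0.2], 'wrist_torque': [-0.017, 0.019, 0.006], 'gripper_force': 0.0, 'grip_width': 0.086}
```

View pics/t0.png

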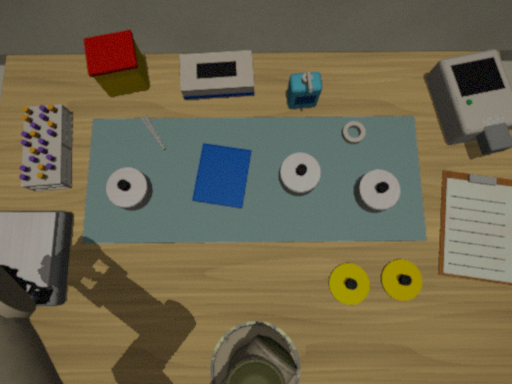

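View pics/s0.png

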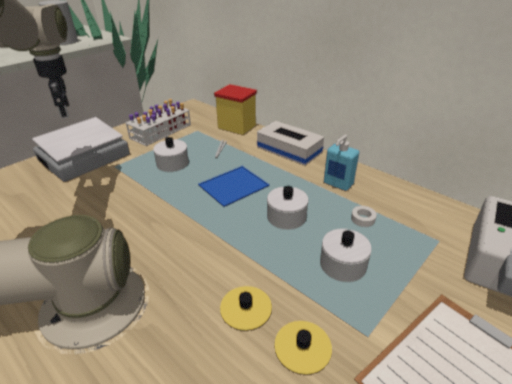

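Top view: three grey jars with black knobs at (127,188), (300,173) and (379,190), and the blue tray at (222,175). Bystanders are the forceps (153,132), tape (354,132) and sanitiser (305,90). The yellow lids at (350,284) and (403,280) are decoys lying on the table, not on jars, so I'll leave them alone. I'll measure the jars next.

Run:
```python
from h import *
im=cv2.imread('pics/t0.png'); sd=cv2.imread('pics/s0.png')
hsv=cv2.cvtColor(im,cv2.COLOR_BGR2HSV)
for nm,(u,v),(su,sv) in [('L',(127,188),(170,143)),('M',(300,173),(288,193)),('R',(379,190),(348,239))]:
    def blob(i,u,v,r,t):
        g=i[v-r:v+r,u-r:u+r].max(2); m=(g<t).astype(np.uint8); n,l,s,c=cv2.connectedComponentsWithStats(m)
        k=min(range(1,n),key=lambda k:np.hypot(*(c[k]-r))+(s[k,4]<15)*99); return c[k]+[u-r,v-r],s[k]
    k,s=blob(im,u,v,14,60); 
    print(nm,'knob px',k.round(1),s,'xy@.095',ray('top',*k,.095).round(4))
    r=26; c=im[v-r:v+r,u-r:u+r].astype(int); m=((c.max(2)-c.min(2)<22)&(c.max(2)>130)).astype(np.uint8)
    m=cv2.morphologyEx(m,cv2.MORPH_OPEN,np.ones((3,3))); cn=max(cv2.findContours(m,0,1)[0],key=cv2.contourArea)
    e=cv2.fitEllipse(cn); print('  lid',e, ray('top',e[0][0]+u-r,e[0][1]+v-r,.065).round(4))
    ks,ss=blob(sd,su,sv,12,60); print('  side',ks.round(1),ss, 'xy@.088',ray('side',*ks,.088).round(4))
m=((hsv[:,:,0]>105)&(hsv[:,:,0]<125)&(hsv[:,:,1]>180)).astype(np.uint8); m[:140]=0
cn=max(cv2.findContours(m,0,1)[0],key=cv2.contourArea); r=cv2.minAreaRect(cn);print('tray',r,ray('top',*r[0],.006).round(4)); print([ray('top',*p,.006)[:2].round(3).tolist() for p in cv2.boxPoints(r)])
for n,p in dict(tape=(354,132),san=(305,105),f1=(143,118),f2=(165,150)).items(): print(n,ray('top',*p,.01).round(3))
cv2.imwrite('pics/c0.png',cv2.resize(im[110:240,80:430],None,fx=2.2,fy=2.2,interpolation=2))
```

```text
L knob px [123.5 184.8] [ 5  6 12 11 96] xy@.095 [0.4908 0.3586 0.095 ]
  lid ((24.589197158813477, 24.666419982910156), (37.57866287231445, 40.516448974609375), 48.075584411621094) [0.4919 0.3627 0.065 ]
  side [169.  141.9] [ 8  7  7  9 55] xy@.088 [0.4932 0.3567 0.088 ]
M knob px [300.8 169.5] [10  6 11 10 85] xy@.095 [ 0.5299 -0.1301  0.095 ]
  lid ((26.334514617919922, 24.488025665283203), (38.087467193603516, 39.673606872558594), 115.59449005126953) [ 0.5318 -0.1321  0.065 ]
  side [287.5 192.3] [ 8  6  8 12 88] xy@.088 [ 0.5328 -0.1343  0.088 ]
R knob px [381.4 187.1] [11  6 12 11 97] xy@.095 [ 0.4782 -0.3492  0.095 ]
  lid ((26.6815185546875, 24.83028793334961), (37.818870544433594, 40.713470458984375), 129.61956787109375) [ 0.4796 -0.3539  0.065 ]
  side [347.2 238.1] [  6   4  12  15 136] xy@.088 [ 0.4816 -0.3553  0.088 ]
tray ((221.381103515625, 175.08648681640625), (49.54410934448242, 57.86211395263672), 8.972626686096191) [0.5376 0.0977 0.006 ]
[[0.463, 0.183], [0.64, 0.16], [0.614, 0.01], [0.439, 0.038]]
tape [ 0.669 -0.307  0.01 ]
san [ 0.758 -0.16   0.01 ]
f1 [0.72  0.341 0.01 ]
f2 [0.616 0.269 0.01 ]
```

View pics/c0.png

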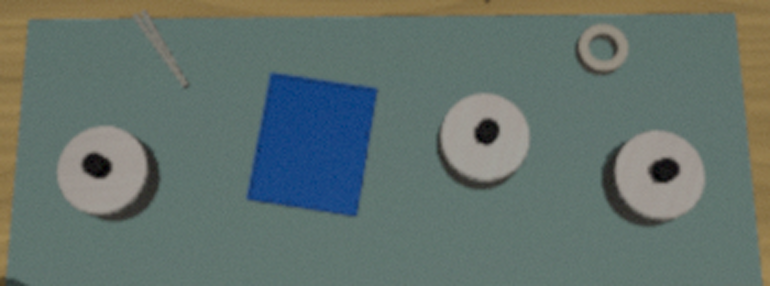

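The crop confirms three grey-lidded jars on the mat: L (0.492, 0.359), M (0.532, -0.132) and R (0.480, -0.353). The tray centre is about (0.537, 0.098). The two camera estimates agree to within 5 mm, and all three jars are in reach. I'll nudge L first, with closed fingers, along the tool's -x direction.

Request:
{"fn": "jog_arm", "kwargs": {"hand": [0,0,0,0,0], "travel": [[0.043,-0.024,-0.03],[0.043,-0.024,-0.03],[0.043,-0.024,-0.03],[0.043,-0.024,-0.03],[0,0,0]], "yaw": [0,0,0,0,0], "grip_force": 40}}

```text
time_s: 0.72
position: [0.4122, 0.3973, 0.1256]
tool_rot: [[-0.899, 0.438, -0.004], [0.438, 0.899, -0.003], [0.002, -0.004, -1.0]]
ft_force: [-0.4, 0.2, -0.9]
grip_width: -0.0002
gripper_force: 0.0
```

Request:
{"fn": "jog_arm", "kwargs": {"hand": [0,0,0,0,0], "travel": [[0,0,-0.04],[0,0,-0.036],[0,0,-0.02],[0,0,0],[0,0,0]], "yaw": [0,0,0,0,0]}}

```text
time_s: 1.35
position: [0.4107, 0.4002, 0.0335]
tool_rot: [[-0.901, 0.433, 0.001], [0.433, 0.901, 0.001], [-0.001, 0.002, -1.0]]
ft_force: [-0.3, -0.8, 0.7]
grip_width: -0.0002
gripper_force: 0.0
```

Request:
{"fn": "jog_arm", "kwargs": {"hand": [0,0,0,0,0], "travel": [[0.0045,-0.0022,0],[0.0036,-0.0017,0],[0.0036,-0.0017,0],[0.0018,-0.0009,0],[0,0,0]], "yaw": [0,0,0,0,0]}}

```text
time_s: 1.98
position: [0.4243, 0.3929, 0.0323]
tool_rot: [[-0.901, 0.434, -0.0], [0.434, 0.901, 0.0], [0.0, -0.0, -1.0]]
ft_force: [-0.6, -0.3, -0.2]
grip_width: -0.0
gripper_force: 0.0
```

Request:
{"fn": "jog_arm", "kwargs": {"hand": [0,0,0,0,0], "travel": [[0.0018,-0.0009,0],[0.0018,-0.0009,0],[0.0018,-0.0009,0],[0.0018,-0.0009,0],[0.0018,-0.0009,0]], "yaw": [0,0,0,0,0]}}

```text
time_s: 2.6
position: [0.432, 0.3889, 0.0321]
tool_rot: [[-0.901, 0.434, -0.002], [0.434, 0.901, 0.0], [0.002, -0.001, -1.0]]
ft_force: [-6.0, 3.6, 0.4]
grip_width: 0.0002
gripper_force: 0.0
```

Request:
{"fn": "jog_arm", "kwargs": {"hand": [0,0,0,0,0], "travel": [[0.0009,-0.0004,0],[0.0009,-0.0004,0],[0.0009,-0.0004,0],[0.0009,-0.0004,0],[0.0009,-0.0004,0]], "yaw": [0,0,0,0,0]}}

```text
time_s: 3.22
position: [0.4364, 0.3869, 0.0321]
tool_rot: [[-0.901, 0.434, -0.003], [0.434, 0.901, 0.0], [0.002, -0.001, -1.0]]
ft_force: [-5.7, 3.7, 1.1]
grip_width: 0.0008
gripper_force: 0.0
```

Request:
{"fn": "jog_arm", "kwargs": {"hand": [0,0,0,0,0], "travel": [[0.0009,-0.0004,0],[0.0009,-0.0004,0],[0.0009,-0.0004,0],[0.0009,-0.0004,0],[0.0009,-0.0004,0]], "yaw": [0,0,0,0,0]}}

```text
time_s: 3.85
position: [0.4409, 0.3849, 0.0322]
tool_rot: [[-0.901, 0.433, -0.002], [0.433, 0.901, 0.0], [0.002, -0.001, -1.0]]
ft_force: [-5.1, 4.2, 2.3]
grip_width: -0.0006
gripper_force: 0.0
```

L slides at a steady 6.5–7 N or so, which looks like the full jar. I'll nudge M for comparison.

Request:
{"fn": "jog_arm", "kwargs": {"hand": [0,0,0,0,0], "travel": [[-0.027,0.013,0],[0,0,0.06],[0,0,0.06],[0.008,-0.06,0],[0.008,-0.06,0]], "yaw": [0,0,0,0,0]}}

```text
time_s: 4.47
position: [0.4312, 0.2764, 0.153]
tool_rot: [[-0.902, 0.432, 0.002], [0.432, 0.902, 0.0], [-0.002, 0.001, -1.0]]
ft_force: [0.8, 0.0, -0.4]
grip_width: -0.0
gripper_force: 0.0
```

Request:
{"fn": "jog_arm", "kwargs": {"hand": [0,0,0,0,0], "travel": [[0.006,-0.062,0],[0.006,-0.062,0],[0.006,-0.062,0],[0.002,-0.062,0],[0,-0.062,0]], "yaw": [0,0,0,0,0]}}

```text
time_s: 5.1
position: [0.4511, -0.0346, 0.1525]
tool_rot: [[-0.901, 0.434, 0.001], [0.434, 0.901, -0.0], [-0.001, 0.0, -1.0]]
ft_force: [1.4, 0.9, 0.6]
grip_width: -0.0005
gripper_force: 0.0
```

Request:
{"fn": "jog_arm", "kwargs": {"hand": [0,0,0,0,0], "travel": [[0,-0.056,0],[0,0,-0.055],[0,0,-0.05],[0,0,-0.016],[0,0,0]], "yaw": [0,0,0,0,0]}}

```text
time_s: 5.72
position: [0.4507, -0.0884, 0.0305]
tool_rot: [[-0.901, 0.434, -0.002], [0.434, 0.901, 0.001], [0.002, -0.0, -1.0]]
ft_force: [0.2, -0.4, -0.0]
grip_width: 0.0001
gripper_force: 0.0
```

Request:
{"fn": "jog_arm", "kwargs": {"hand": [0,0,0,0,0], "travel": [[0.0036,-0.0017,0],[0.0036,-0.0017,0],[0.0027,-0.0013,0],[0.0027,-0.0013,0],[0.0018,-0.0009,0]], "yaw": [0,0,0,0,0]}}

```text
time_s: 6.35
position: [0.4657, -0.0955, 0.0314]
tool_rot: [[-0.901, 0.434, 0.0], [0.434, 0.901, -0.0], [-0.0, 0.0, -1.0]]
ft_force: [-1.0, -0.0, -0.6]
grip_width: -0.0004
gripper_force: 0.0
```

Request:
{"fn": "jog_arm", "kwargs": {"hand": [0,0,0,0,0], "travel": [[0.0018,-0.0009,0],[0.0018,-0.0009,0],[0.0018,-0.0009,0],[0.0018,-0.0009,0],[0.0009,-0.0004,0]], "yaw": [0,0,0,0,0]}}

```text
time_s: 6.98
position: [0.4736, -0.0994, 0.0312]
tool_rot: [[-0.901, 0.434, -0.0], [0.434, 0.901, 0.0], [0.0, 0.0, -1.0]]
ft_force: [-1.0, 0.6, -0.7]
grip_width: 0.0
gripper_force: 0.0
```

Request:
{"fn": "jog_arm", "kwargs": {"hand": [0,0,0,0,0], "travel": [[0.0009,-0.0004,0],[0.0009,-0.0004,0],[0.0009,-0.0004,0],[0.0009,-0.0004,0],[0.0009,-0.0004,0]], "yaw": [0,0,0,0,0]}}

```text
time_s: 7.6
position: [0.4782, -0.1014, 0.0313]
tool_rot: [[-0.901, 0.434, 0.0], [0.434, 0.901, -0.0], [-0.0, -0.0, -1.0]]
ft_force: [-1.5, 0.0, -0.9]
grip_width: -0.0
gripper_force: 0.0
```

Request:
{"fn": "jog_arm", "kwargs": {"hand": [0,0,0,0,0], "travel": [[0.0009,-0.0004,0],[0.0009,-0.0004,0],[0.0009,-0.0004,0],[0.0009,-0.0004,0],[0.0009,-0.0004,0]], "yaw": [0,0,0,0,0]}}

```text
time_s: 8.22
position: [0.4827, -0.1034, 0.0313]
tool_rot: [[-0.901, 0.434, -0.0], [0.434, 0.901, 0.0], [0.0, -0.0, -1.0]]
ft_force: [-1.7, 0.4, 0.2]
grip_width: 0.0003
gripper_force: 0.0
```

M slides at about 1.6 N, so it is empty and L (6.7 N) is the full jar. I'll back off and re-measure L.

Request:
{"fn": "jog_arm", "kwargs": {"hand": [0,0,0,0.0854,0.0854], "travel": [[-0.027,0.013,0],[0,0,0.06],[0,0,0.06],[0,0.06,0.03],[0,0.06,0]], "yaw": [0,0,0,0,0]}}

```text
time_s: 8.85
position: [0.4569, 0.0262, 0.1818]
tool_rot: [[-0.9, 0.436, 0.006], [0.436, 0.9, -0.001], [-0.006, 0.002, -1.0]]
ft_force: [0.5, -0.2, -1.5]
grip_width: 0.0355
gripper_force: 0.0
```

Run:
```python
from h import *
a=snap('top','t1.png');b=snap('side','s1.png')
cv2.imwrite('pics/v1.png',np.hstack([a[100:250,60:440],cv2.resize(b,(380,285))[60:210]])[:,:,::-1])
for nm,P in [('L',(.503,.355)),('M',(.543,-.138))]:
  for cam,i,z in [('top',a,.092),('side',b,.088)]:
    u,v=map(int,proj(cam,(*P,z))); r=14; m=(i[v-r:v+r,u-r:u+r].max(2)<60).astype(np.uint8)
    n,l,s,c=cv2.connectedComponentsWithStats(m)
    if n>1:
        k=min(range(1,n),key=lambda k:np.hypot(*(c[k]-r))+(s[k,4]<15)*99)
        print(nm,cam,(c[k]+[u-r,v-r]).round(1),s[k],ray(cam,*(c[k]+[u-r,v-r]),z).round(4))
i=a.astype(int); u,v=map(int,proj('top',(.503,.355,.067))); r=26; c=i[v-r:v+r,u-r:u+r]
m=((c.max(2)-c.min(2)<22)&(c.max(2)>130)).astype(np.uint8); m=cv2.morphologyEx(m,cv2.MORPH_OPEN,np.ones((3,3))); cn=max(cv2.findContours(m,0,1)[0],key=cv2.contourArea)
e=cv2.fitEllipse(cn); print('lid',e, ray('top',e[0][0]+u-r,e[0][1]+v-r,.067).round(4)); print(env.observe()['position'])
```

```text
L top [126.4 180.6] [10 10 12 11 97] [0.5032 0.3522 0.092 ]
L side [173.1 141.3] [13 10  7 10 54] [0.5053 0.3497 0.088 ]
M top [302.7 164.9] [ 9  9 10 11 84] [ 0.5439 -0.136   0.092 ]
M side [292.3 190.9] [12  8  9 13 89] [ 0.547 -0.14   0.088]
lid ((26.352142333984375, 26.334552764892578), (37.627925872802734, 40.543277740478516), 49.227352142333984) [0.504  0.3549 0.067 ]
[0.45516305 0.02975967 0.18008243]
```

View pics/v1.png

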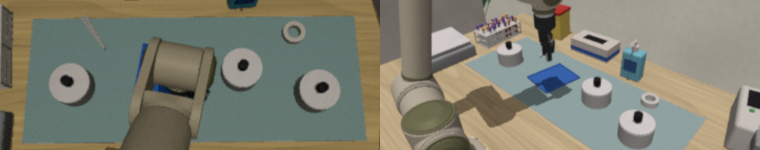

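The picture shows all jars upright and covered, with L's knob at top (126,181), which gives (0.504, 0.353). The gripper is over the tray and nothing was disturbed. I'll go above L and lower.

Request:
{"fn": "jog_arm", "kwargs": {"hand": [0.0854,0.0854,0.0854,0.0854,0.0854], "travel": [[0.01,0.061,0],[0.01,0.061,0],[0.01,0.061,0],[0.01,0.061,0],[0.009,0.061,0]], "yaw": [0,0,0,0,0]}}

```text
time_s: 9.57
position: [0.5053, 0.3322, 0.1793]
tool_rot: [[-0.901, 0.434, 0.001], [0.434, 0.901, 0.0], [-0.001, 0.0, -1.0]]
ft_force: [-1.0, -0.7, -0.7]
grip_width: 0.0855
gripper_force: 0.0
```

Request:
{"fn": "jog_arm", "kwargs": {"hand": [0.0854,0.0854,0.0854,0.0854,0.0854], "travel": [[0,0.018,0],[0,0,0],[0,0,-0.035],[0,0,-0.025],[0,0,0]], "yaw": [0,0,0,0,0]}}

```text
time_s: 10.2
position: [0.5044, 0.3464, 0.1181]
tool_rot: [[-0.9, 0.436, -0.003], [0.436, 0.9, -0.002], [0.002, -0.003, -1.0]]
ft_force: [0.9, -0.1, 0.1]
grip_width: 0.0857
gripper_force: 0.0
```

Request:
{"fn": "jog_arm", "kwargs": {"hand": [0.0854,0.0854,0.0854,0.0854,0.0854], "travel": [[0,0.005,0],[0,0,-0.015],[0,0,-0.012],[0,0,0],[0,0,0]], "yaw": [0,0,0,0,0]}}

```text
time_s: 10.82
position: [0.5047, 0.3536, 0.0924]
tool_rot: [[-0.901, 0.434, 0.0], [0.434, 0.901, 0.0], [-0.0, 0.0, -1.0]]
ft_force: [-0.5, 0.7, 0.8]
grip_width: 0.0852
gripper_force: 0.0
```

Request:
{"fn": "jog_arm", "kwargs": {"hand": [0.07,0.06,0.05,0.045,0.04], "travel": [[0,0,0],[0,0,0],[0,0,0],[0,0,0],[0,0,0]], "yaw": [0,0,0,0,0]}}

```text
time_s: 11.45
position: [0.5046, 0.3535, 0.0923]
tool_rot: [[-0.901, 0.434, 0.0], [0.434, 0.901, 0.0], [-0.0, 0.0, -1.0]]
ft_force: [-0.2, -0.4, 0.1]
grip_width: 0.0402
gripper_force: 0.0
```

Request:
{"fn": "jog_arm", "kwargs": {"hand": [0.038,0.035,0.032,0.028,0.02], "travel": [[0,0,-0.003],[0,0,0],[0,0,0],[0,0,0],[0,0,0]], "yaw": [0,0,0,0,0], "grip_force": 40}}

```text
time_s: 12.08
position: [0.5047, 0.3535, 0.0894]
tool_rot: [[-0.901, 0.434, 0.0], [0.434, 0.901, 0.0], [-0.0, 0.0, -1.0]]
ft_force: [-0.4, -0.0, 0.8]
grip_width: 0.0291
gripper_force: 39.4
```

Request:
{"fn": "jog_arm", "kwargs": {"hand": [0.02,0.02,0.02,0.02,0.02], "travel": [[0,0,0],[0,0,0],[0,0,0],[0,0,0],[0,0,0]], "yaw": [0,0,0,0,0]}}

```text
time_s: 12.7
position: [0.5047, 0.3535, 0.0894]
tool_rot: [[-0.901, 0.434, 0.0], [0.434, 0.901, 0.0], [-0.0, 0.0, -1.0]]
ft_force: [-0.5, 0.7, 2.7]
grip_width: 0.0287
gripper_force: 39.5
```

Gripped at 29 mm, which matches the knob head. Lifting straight up.

Request:
{"fn": "jog_arm", "kwargs": {"hand": [0.02,0.02,0.02,0.02,0.02], "travel": [[0,0,0.004],[0,0,0.008],[0,0,0.016],[0,0,0.022],[0,0,0.02]], "yaw": [0,0,0,0,0]}}

```text
time_s: 13.32
position: [0.5048, 0.3536, 0.1612]
tool_rot: [[-0.901, 0.434, 0.001], [0.434, 0.901, 0.001], [-0.001, 0.001, -1.0]]
ft_force: [-0.7, -0.2, -1.7]
grip_width: 0.0288
gripper_force: 39.5
```

Request:
{"fn": "jog_arm", "kwargs": {"hand": [0.02,0.02,0.02,0.02,0.02], "travel": [[0,0,0.01],[0,0,0],[0.002,-0.02,0],[0.006,-0.035,0],[0.006,-0.045,0]], "yaw": [0,0,0,0,0]}}

```text
time_s: 13.95
position: [0.5183, 0.2518, 0.1684]
tool_rot: [[-0.901, 0.433, -0.001], [0.433, 0.901, -0.001], [0.001, -0.001, -1.0]]
ft_force: [0.5, -0.8, -0.5]
grip_width: 0.0289
gripper_force: 39.6
```

Run:
```python
from h import *
a=snap('top','t2.png');b=snap('side','s2.png'); print(env.observe()['position'])
cv2.imwrite('pics/v2.png',np.hstack([a[100:250,60:310],b[80:230,120:370]])[:,:,::-1].repeat(1,0))
```

```text
[0.51897203 0.2492157  0.16857177]
```

View pics/v2.png

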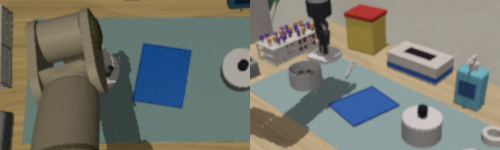

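The lid hangs level from the gripper at side crop (330,52), the jar stands open at (304,74), and the tray is clear. Moving to the tray centre (0.538, 0.098).

Request:
{"fn": "jog_arm", "kwargs": {"hand": [0.02,0.02,0.02,0.02,0.02], "travel": [[0.005,-0.045,0],[0.006,-0.045,0],[0.005,-0.04,0],[0.003,-0.021,0],[0,0,0]], "yaw": [0,0,0,0,0]}}

```text
time_s: 14.68
position: [0.5375, 0.1011, 0.1687]
tool_rot: [[-0.9, 0.436, -0.001], [0.436, 0.9, 0.0], [0.001, -0.0, -1.0]]
ft_force: [0.7, 0.6, -0.6]
grip_width: 0.0289
gripper_force: 39.8
```

Request:
{"fn": "jog_arm", "kwargs": {"hand": [0.02,0.02,0.02,0.02,0.02], "travel": [[0,0,-0.03],[0,0,-0.04],[0,0,-0.03],[0,0,-0.015],[0,0,0]], "yaw": [0,0,0,0,0]}}

```text
time_s: 15.3
position: [0.5373, 0.103, 0.0538]
tool_rot: [[-0.901, 0.433, -0.001], [0.433, 0.901, 0.0], [0.001, -0.001, -1.0]]
ft_force: [0.0, -0.1, -0.5]
grip_width: 0.0287
gripper_force: 39.8
```

Request:
{"fn": "jog_arm", "kwargs": {"hand": [0.02,0.02,0.02,0.02,0.02], "travel": [[0,-0.004,-0.006],[0,0,-0.004],[0,0,-0.002],[0,0,-0.001],[0,0,0]], "yaw": [0,0,0,0,0]}}

```text
time_s: 15.92
position: [0.5377, 0.0986, 0.0413]
tool_rot: [[-0.901, 0.434, 0.0], [0.434, 0.901, 0.0], [-0.0, 0.0, -1.0]]
ft_force: [0.5, 0.1, -0.6]
grip_width: 0.0293
gripper_force: 39.8
```

Request:
{"fn": "jog_arm", "kwargs": {"hand": [0.02,0.02,0.02,0.02,0.02], "travel": [[0,0,-0.001],[0,0,-0.0005],[0,0,-0.0005],[0,0,-0.0005],[0,0,0]], "yaw": [0,0,0,0,0]}}

```text
time_s: 16.55
position: [0.5376, 0.0985, 0.0387]
tool_rot: [[-0.901, 0.434, -0.0], [0.434, 0.901, -0.0], [0.0, -0.0, -1.0]]
ft_force: [0.3, 0.1, -0.7]
grip_width: 0.0294
gripper_force: 39.8
```

Request:
{"fn": "jog_arm", "kwargs": {"hand": [0.02,0.02,0.02,0.02,0.02], "travel": [[0,0,-0.0005],[0,0,-0.0005],[0,0,-0.0003],[0,0,0],[0,0,0]], "yaw": [0,0,0,0,0]}}

```text
time_s: 17.18
position: [0.5376, 0.0985, 0.0375]
tool_rot: [[-0.901, 0.434, 0.0], [0.434, 0.901, -0.0], [-0.0, 0.0, -1.0]]
ft_force: [-0.0, -0.0, -0.5]
grip_width: 0.0287
gripper_force: 39.8
```

Request:
{"fn": "jog_arm", "kwargs": {"hand": [0.02,0.02,0.02,0.02,0.02], "travel": [[0,0,-0.0004],[0,0,-0.0004],[0,0,0],[0,0,0],[0,0,0]], "yaw": [0,0,0,0,0]}}

```text
time_s: 17.8
position: [0.5377, 0.0985, 0.0373]
tool_rot: [[-0.901, 0.434, 0.001], [0.434, 0.901, -0.0], [-0.001, 0.0, -1.0]]
ft_force: [-2.2, -0.2, 6.3]
grip_width: 0.0289
gripper_force: 40.4
```

The lid is down at z 0.0373, as predicted, with 6 N of contact. I'll ease off a little and open slowly.

Request:
{"fn": "jog_arm", "kwargs": {"hand": [0.02,0.03,0.034,0.04,0.05], "travel": [[0,0,0.0004],[0,0,0],[0,0,0],[0,0,0],[0,0,0]], "yaw": [0,0,0,0,0], "grip_force": 20}}

```text
time_s: 18.42
position: [0.5376, 0.0985, 0.037]
tool_rot: [[-0.901, 0.434, -0.0], [0.434, 0.901, -0.0], [0.0, -0.0, -1.0]]
ft_force: [-0.3, -0.0, -0.1]
grip_width: 0.0498
gripper_force: 0.0
```

Request:
{"fn": "jog_arm", "kwargs": {"hand": [0.06,0.07,0.08,0.08,0.08], "travel": [[0,0,0],[0,0,0],[0,0,0],[0,0,0.02],[0,0,0.04]], "yaw": [0,0,0,0,0]}}

```text
time_s: 19.05
position: [0.5369, 0.0985, 0.0966]
tool_rot: [[-0.901, 0.434, -0.003], [0.434, 0.901, 0.0], [0.003, -0.001, -1.0]]
ft_force: [-0.3, 0.7, 0.4]
grip_width: 0.0799
gripper_force: 0.0
```

Request:
{"fn": "jog_arm", "kwargs": {"hand": [0.08,0.08,0.08,0.08,0.08], "travel": [[0,0,0.06],[0,0,0.06],[-0.06,0,0.02],[-0.06,0,0],[-0.05,0,0]], "yaw": [0,0,0,0,0]}}

```text
time_s: 19.68
position: [0.3661, 0.0986, 0.237]
tool_rot: [[-0.901, 0.434, 0.0], [0.434, 0.901, -0.0], [-0.0, 0.0, -1.0]]
ft_force: [0.1, -0.2, 0.7]
grip_width: 0.0802
gripper_force: 0.0
```

Run:
```python
from h import *
a=snap('top','t3.png');b=snap('side','s3.png'); print(env.observe()['position'],env.observe()['ft_force'])
cv2.imwrite('pics/v3.png',np.hstack([a[50:300,60:440],b[80:330,120:480]])[:,:,::-1])
```

```text
[0.36406156 0.09893211 0.23693121] [ 1.28277415 -0.00328916 -1.42104077]
```

View pics/v3.png

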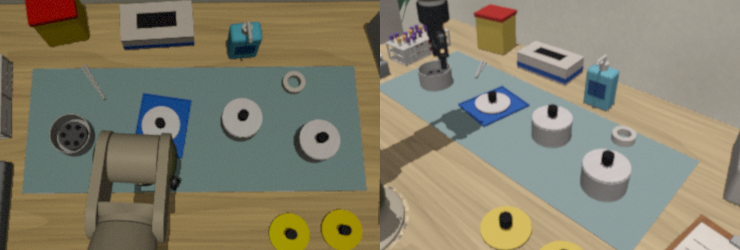

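The lid lies flat, knob up, inside the blue tray (top crop 160,123). The open jar at (72,134) shows a drilled block inside, the other two jars stay covered, and the bystanders look unmoved. Handing in.

```bash
python3 -c "
from rig import env; print(env.close_job())"
```

```text
the job is handed in; nothing more can be done
None
```

The job is handed in: the left jar took about 6.7 N to slide, against 1.6 N for the middle one (I didn't nudge the right one), and its lid now rests flat, knob up, in the blue tray, with all jars upright, the other two still covered, and nothing else seen to shift.

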